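# Put the towel peg away and click its drawer shut

### The job

A yellow towel peg is lying loose on the balcony shelf and its drawer, the top left one of the small clear-fronted unit as you face its fronts, stands open: put the peg in it. Then push that drawer gently home until its push-push catch holds it - nobody can see which way the catch was last left, so it may first spring back and want a second push - give its tab a short tug to feel that it is held, and let go. Do not force the drawer, and leave the drawer beside it, the cactus and the brush as they are.

Things in the scene. Friction and masses are not known exactly. Their poses are not given: they have to be found in the camera images.
- peg_center (a point): The loose yellow towel peg, lying flat: rigid, 84 mm long (x axis), 18 mm wide over its two legs at mid-length (y axis; 15 mm at the jaws, 20 mm at the other end), 14 mm high (z), 30 g. This point is its centre, half-way up (7 mm above the shelf).
- unit: Grey drawer unit, 200 mm deep (x), 260 mm wide (y), 150 mm high (top ribs 2 mm more), screwed to the shelf. Four drawers with clear fronts, two above two; left means its +y side. Origin: centre of its underside; x axis points from the front to the back (the way a drawer goes in), z up. The edges of its sides, which the drawer fronts overlap, are at x = -100 mm.
- drawer (a joint): Opening of the top left drawer in m: 0 = its front on the frame, 0.108 = fully out; friction about 1 N. How deep its catch sits differs by up to 3 mm from unit to unit, so where it catches must be felt: pushed in till it stops (0 to 0.004) and let back, it is caught, rests 4 to 7 mm further out with 2 mm of play and gives no more to a tug of 5 N (0.006 to 0.0105). Not caught, the catch's spring pushes it out to 0.0115 or more.
- catch (a point): Fixed point near the push-push catch, out of sight in the unit behind the top left drawer: a plunger with a jaw (12 mm travel; pushing it in takes 2 to 4 N, then it stops hard). Left with its jaw open, a full push catches the drawer. Left with its jaw shut, the drawer stops 7 to 8 mm sooner and springs back to 11 to 23 mm; that push opened the jaw and the next catches. A full push on a caught drawer lets it go.
- drawer_tab (a point): Centre of the white pull tab on the front of the top left drawer: a block 30 mm long (x, standing out towards the front; its root is at x = +15 mm from this point), 12 mm thick (y), 16 mm high (z), 23 mm below the unit's top. It moves with the drawer: always 64 mm in front of and 45 mm above drawer_spot. Axes as the unit's.
- drawer_spot (a point): Point on the inner floor of the top left drawer, on its middle line, 45 mm behind the inner face of its front. The inside is 108 mm wide (y); the walls stand 43 mm above this floor and the front 62 mm. Only the part pulled out of the unit is open above. Axes as the unit's.
- drawer_right (a joint): Opening in m of the top right drawer, shut at 0; a bystander, 128 mm to the right of the other, with the same tab.
- cactus: Cactus in a terracotta pot, 108 mm across, 150 mm tall; origin under its centre. Bystander.
- brush: Red hard silicone brush, 170 mm long along its x axis, lying on its bristles. Bystander.
Things that resemble listed ones, but are neither listed nor needed, are in the scene too. Leave any black or purple look-alike of the part that bears peg_center alone.

How it is judged (in metres and radians):
On the way, in this order (a step that is already met when the one before it is completed fails the run):
1. the peg lies in the open drawer, let go (x of peg_center in the frame of drawer_spot between -0.045 and 0.086 m and y of peg_center in the frame of drawer_spot between -0.053 and 0.053 m and z of peg_center in the frame of drawer_spot between -0.003 and 0.03 m and contact force between the fingers and peg below 0.05 N and value of joint drawer above 0.05 m), for 0.2 s.
2. the drawer is pushed home into its catch (value of joint drawer below 0.0048 m), for 0.02 s.
3. the drawer is tugged and stays: its 2 mm of play is taken up and it is held there against a pull of a few newtons (value of joint drawer between 0.0058 and 0.011 m and contact force between drawer and unit above 2.8 N), for 0.05 s.
At the end, for the whole second after the job is handed in: The peg lies inside the top left drawer (its centre between the walls and under 30 mm above the floor), at rest, and the drawer, let go, stays caught: open by less than 11 mm (not caught, it springs out to 11.5 mm or more) (x of peg_center in the frame of drawer_spot between -0.045 and 0.086 m and y of peg_center in the frame of drawer_spot between -0.053 and 0.053 m and z of peg_center in the frame of drawer_spot between -0.003 and 0.03 m and value of joint drawer below 0.011 m and linear speed of peg below 0.02 m/s and velocity of joint drawer between -0.01 and 0.01 m/s); the robot touches nothing.
It fails at once if the drawer is rammed: pressed or tugged against its stop or its catch with more than 22 N (contact force between drawer and unit above 22 N).
It fails at once if the neighbouring drawer is pulled open (value of joint drawer_right above 0.02 m).
It fails at once if the cactus or the brush is shoved more than 30 mm (distance of any of cactus, brush from where it was at the start of the episode above 0.03 m).
It also fails if it takes over 61 s, if anything falls off the work surface, if the arm or the gripper's body presses on something with over 40 N, if the wrist force passes 120 N, or if a joint passes its speed limit or range.

### The arm

A 6-joint arm with a two-finger parallel gripper is mounted at the origin on the work surface. World frame = base frame: x ahead of the robot, y to its left, z up, the work surface at z = 0. Lengths are in mm, angles in rad, forces in N, time in s.
With the tool pointing down it reaches from about 275 to 750 mm from the base axis. Payload 10.2 kg.
Tool frame: the origin (TCP) lies midway between the tips of the shut fingers; the grasp point (between the pads) lies 19 mm behind it (hold_point_z is the distance from the TCP to the grasp point, in mm); y points along the fingers, z is the direction in which the jaws open and shut, and the axes are right-handed (so a half turn about y gives the same grasp; the last joint's range is limited). The gripper opens to 88 mm and grips with 3 to 60 N. Pads are 18 mm wide; open, the fingers measure 123 mm over their backs; the gripper's body (75 mm by 187 mm) begins 45 mm behind the grasp point.
Start: joints at [0.987, 0.313, 1.498, -0, 1.331, -0.223], TCP at [185.35, 491.199, 238.72] pointing down, gripper open.
Joint ranges: [-2.94, 2.94], [-0.97, 2.17], [0.19, 2.56], [-1.23, 4.37], [0.02, 3.11], [-2.88, 2.88]. Speed limits (rad/s): [2.39, 2.39, 3.01, 3.14, 3.14, 3.14].

### API

Orientations are given as a unit quaternion [x, y, z, w].
In Python, from bench import get_state, capture, camera_model, sign_off, hold_point_z gives the robot as it stands.
- The arm moves only by the shell command python3 -m jog 'ROWS' [FORCE]. ROWS is JSON, a list that holds one entry, the list of rows, each a list of 7 numbers: the shift along the tool's x, y, z in m, then the turn, a rotation vector about the tool's x, y, z in rad, then the closure, from -1 (fully open) to 1 (shut). A call has 1 to 20 rows; each row shifts and turns the commanded pose from where the row before left it, along the tool's axes as they then stand; what a row does not reach is not made up. A row lasts 1/8 s, in which the tool goes at most 62.5 mm and 10.7 degrees, less where a joint would pass 70% of its speed; a pose out of reach is approached as far as the arm can. A call with a gripper value outside its range is refused whole. The fingers move at their own pace and stop on an object; FORCE is the grip in N (left out, the last holds). Time passes only in rows, so rows that do not move let the fingers close. It gives the time, the measured TCP pose, the force and the opening at its end, in the units of the state.
- get_state(): the state, without advancing time (a new reading comes with each control period).
- capture(name): name is "scene" or "top" or "wrist"; returns the picture (420x560x3 uint8, blue, green, red); there is no depth.
- camera_model(name): a dict with "fx", "fy", "cx", "cy" (pixels), "eye" and "rotation" of the camera in the world; the wrist camera has in their place "mount" (4x4, takes a point from camera to tool coordinates, whose origin is the TCP and whose axes are the tool frame's). Camera axes: x right, y up, looking along -z (the intrinsics and any distortion apply to the point x, -y, -z); pixel columns grow to the right and rows downward; lengths in mm; the calibration is good to about 2 mm. A picture is of the moment at which its call begins: read the wrist's pose just before it. camera_model takes no time and is no camera call.
- sign_off(): hands the job in, once; it reports no verdict.
The state is a dict: "time_s": time; "q": joint angles; "joint_velocities": joint speeds; "tau": joint torques, N m; "eef_pos": TCP position; "tool_rot": TCP orientation; "ft_force": force on the tool from outside, world axes, zero at the start; "torque": the same for the moment, N m; "finger_gap": finger opening in mm.
Only numpy, scipy, OpenCV 4.12 (cv2) and the standard library are available. Lean on these libraries where they do the work, as an engineer would, in place of code of your own. Each camera call takes 0.05 s, during which the arm holds its last target.

## Working session

There is one attempt and no reset: what is moved stays moved. The work goes in short steps, Python scripts to look and compute and a shell command to move; the robot and the scene stay as the last step left them, time stands still between calls to the robot, and variables do not carry over. Pictures are saved under pics/ and viewed, and the job is handed in when it is done.

```bash
ls; mkdir -p pics
python3 - <<'E'
from bench import *
import cv2
print(get_state()); print(hold_point_z)
for n in ("scene","top","wrist"):
    print(n,camera_model(n))
    cv2.imwrite(f"pics/{n}0.png",capture(n))
E
```

```text
pics
{'time_s': 0.0, 'q': array([ 9.86601349e-01,  3.13467431e-01,  1.49844650e+00, -1.29019836e-05,
        1.33096256e+00, -2.23411255e-01]), 'joint_velocities': array([ 0.00151324,  0.00163134, -0.00127183,  0.00107713,  0.00014977,
        0.00062672]), 'tau': array([-2.60444913e-04, -4.02207470e+01, -2.52277011e+01,  6.94228616e-02,
        3.51564644e-02, -6.99480393e-05]), 'eef_pos': array([185.21195208, 490.98612651, 238.14859345]), 'tool_rot': array([ 0.69605208, -0.12703881,  0.12669026, -0.6952138 ]), 'ft_force': array([ 0.35592007, -0.06173827, -0.56733351]), 'torque': array([ 0.02025455, -0.00949771,  0.04011914]), 'finger_gap': 88.26693987919644}
18.700000000000003
scene {'fx': 517.4527665477077, 'fy': 517.4527665477077, 'cx': 278.450586715928, 'cy': 218.88552326486194, 'eye': array([961.84558927, 703.9323405 , 723.37639529]), 'rotation': array([0.10856963, 0.44342327, 0.8595927 , 0.22954046])}
top {'fx': 502.15059212839634, 'fy': 502.15059212839634, 'cx': 284.0229598976631, 'cy': 201.7150347715802, 'eye': array([ 293.86500712,  -96.64936664, 1190.22756637]), 'rotation': array([ 0.08200944, -0.07853832, -0.68064075,  0.72376402])}
wrist {'fx': 290.4758233660258, 'fy': 290.4758233660258, 'cx': 282.0725654259661, 'cy': 212.4558588028982, 'mount': array([[ 9.40381361e-04, -9.48952127e-01, -3.15418731e-01,
        -8.28360702e+01],
       [ 1.65640863e-03,  3.15419916e-01, -9.48950754e-01,
        -1.46851651e+02],
       [ 9.99998186e-01,  3.69913291e-04,  1.86846751e-03,
         1.16053545e+00],
       [ 0.00000000e+00,  0.00000000e+00,  0.00000000e+00,
         1.00000000e+00]])}
```

View pics/scene0.png

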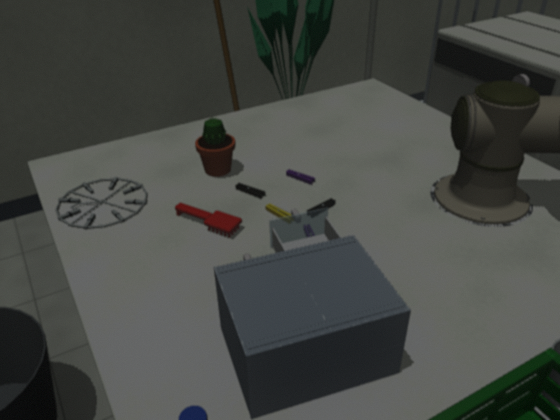

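View pics/top0.png

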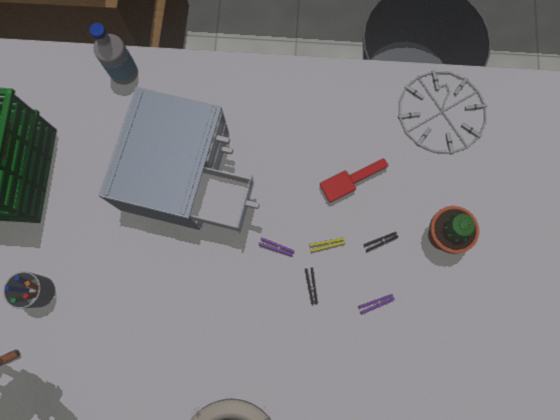

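View pics/wrist0.png

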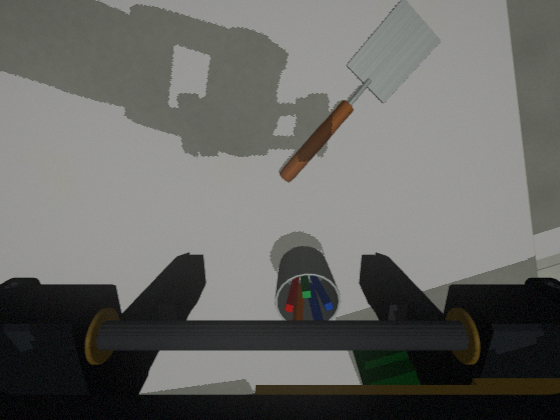

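The top view shows the yellow peg at (327,244), the open drawer at (222,200) with its tab at (252,204), the closed right drawer's tab at about (225,150), and the unit's top around (165,155). Next I measure these.

```bash
cat > h.py <<'E'
import numpy as np, cv2
from bench import *
from scipy.spatial.transform import Rotation as R
def cam(n,st=None):
    m=camera_model(n)
    if n=="wrist":
        st=st or get_state(); T=np.eye(4);T[:3,:3]=R.from_quat(st["tool_rot"]).as_matrix();T[:3,3]=st["eef_pos"]
        M=T@m["mount"]; return m,M[:3,3],M[:3,:3]
    return m,m["eye"],R.from_quat(m["rotation"]).as_matrix()
def ray(n,uv,st=None):
    m,e,r=cam(n,st); d=np.array([(uv[0]-m["cx"])/m["fx"],-(uv[1]-m["cy"])/m["fy"],-1]); return e,r@d
def onz(n,uv,z,st=None):
    e,d=ray(n,uv,st); return e+d*(z-e[2])/d[2]
def proj(n,p,st=None):
    m,e,r=cam(n,st); c=r.T@(np.array(p)-e); return np.array([m["cx"]+m["fx"]*c[0]/-c[2], m["cy"]-m["fy"]*c[1]/-c[2]])
def crop(img,x0,y0,x1,y1,s,name):
    cv2.imwrite(name,cv2.resize(np.clip(img[y0:y1,x0:x1].astype(float)*1.6,0,255).astype(np.uint8),None,fx=s,fy=s,interpolation=cv2.INTER_CUBIC))
E
python3 - <<'E'
from h import *
im=cv2.imread("pics/top0.png")
hsv=cv2.cvtColor(im,cv2.COLOR_BGR2HSV)
m=cv2.inRange(hsv,(20,90,60),(38,255,255))
m[:, :250]=0; m[:,400:]=0
ys,xs=np.nonzero(m);print(len(xs),xs.min(),xs.max(),ys.min(),ys.max())
c=(xs.mean(),ys.mean());P=onz("top",c,8);print("peg",P)
pts=np.array([onz("top",(x,y),10) for x,y in zip(xs,ys)])[:,:2]
w,v=np.linalg.eigh(np.cov(pts.T));print(w**.5,v[:,1],np.degrees(np.arctan2(v[1,1],v[0,1])))
a=(pts-pts.mean(0))@v[:,1];b=(pts-pts.mean(0))@v[:,0];print(np.ptp(a),np.ptp(b),a.min(),a.max())
print([ (np.ptp(b[(a>lo)&(a<lo+12)]),lo) for lo in (-40,-20,10,28)])
print("base",proj("top",[0,0,0]),proj("top",[300,0,0]),proj("top",[0,300,0]))
crop(im,95,80,275,240,4,"pics/topcrop.png")
crop(cv2.imread("pics/scene0.png"),200,160,420,400,2.5,"pics/scrop.png")
E
```

```text
192 310 344 238 251
peg [ 470.72647007 -190.49869923    8.        ]
[ 5.71751955 23.9301084 ] [-0.27838194  0.96047045] 106.16365771750077
81.2691010550686 19.01145063883137 -40.31556746615721 40.953533588911384
[(np.float64(14.946537469294693), -40), (np.float64(15.9692711588177), -20), (np.float64(17.746505247779538), 10), (np.float64(19.01145063883137), 28)]
base [230.40277182 453.3676225 ] [241.44524516 312.67478524] [ 93.63269814 444.32370445]
```

View pics/topcrop.png

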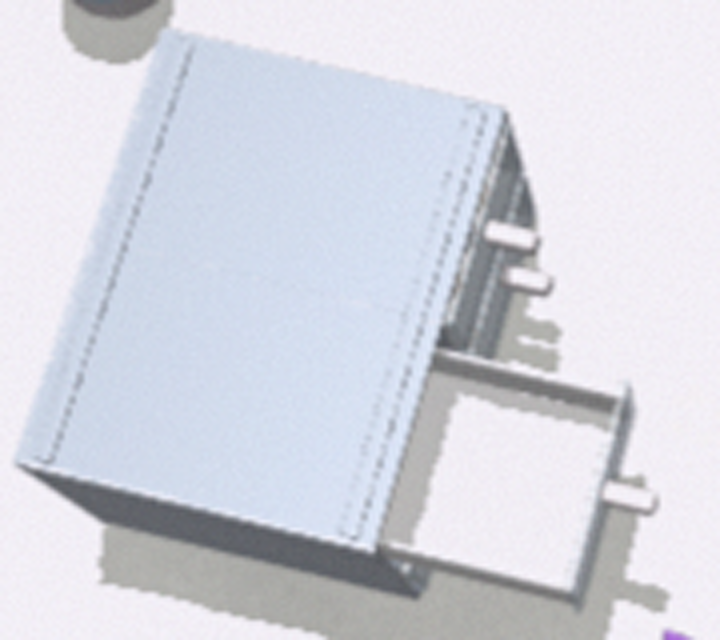

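View pics/scrop.png

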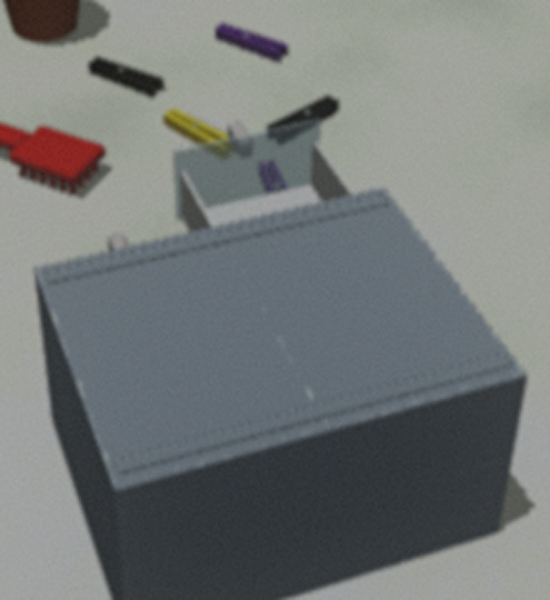

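The top crop shows the unit-top corners at crop pixels (165,30), (508,105), (375,550) and (18,462), and the open tab from (605,490) to (655,500).

Run:
```python
from h import *
f=lambda x,y:(95+(x+.5)/4-.5,80+(y+.5)/4-.5)
C=[onz("top",f(*p),150)[:2] for p in [(163,28),(509,104),(375,551),(17,463)]]
for c in C: print(c.round(1))
br,fr,fl,bl=C
print("lens",[np.linalg.norm(a-b).round(1) for a,b in((br,fr),(fr,fl),(fl,bl),(bl,br))])
xd=(br-fr+bl-fl); xd/=np.linalg.norm(xd)
yd=(fl-fr+bl-br); yd/=np.linalg.norm(yd)
print("xdeg",np.degrees(np.arctan2(*xd[::-1])),"ydeg-90",np.degrees(np.arctan2(*yd[::-1]))-90)
print("centre",np.mean(C,0))
for p in [(605,493),(655,500),(630,497),(627,385),(580,605),(583,600)]:
    print(p,onz("top",f(*p),135 if p[1] in(493,500,497) else 142).round(1))
# closed tabs top right
print(onz("top",f(512,236),135))
# two view tab: scene crop (238,135)
t=onz("top",f(632,497),127)
print(proj("scene",t), (200+238/2.5,160+137/2.5))
print("unit corners in scene",[proj("scene",[*c,150]).round(1) for c in C])
```

```text
[778.5 265.1]
[744.9  67.3]
[488.2 115.3]
[524.  310.6]
lens [np.float64(200.6), np.float64(261.2), np.float64(198.5), np.float64(258.6)]
xdeg 79.98212028229374 ydeg-90 79.63775591280762
centre [633.90558766 189.5910404 ]
(605, 493) [530.3  -2.  135. ]
(655, 500) [528.1 -29.1 135. ]
(630, 497) [528.9 -15.6 135. ]
(627, 385) [589.4  -9.8 142. ]
(580, 605) [467.4   5.9 142. ]
(583, 600) [470.1   4.5 142. ]
[673.0969667   61.03369276 135.        ]
[294.61078666 216.26130015] (295.2, 214.8)
unit corners in scene [array([245.3, 356.4]), array([210.9, 267.4]), array([352., 235.]), array([408.9, 309.7])]
```

```bash
cat >> h.py <<'E'
def plan(target,jaw_deg,st=None):
    """translation in current tool axes, then rotvec (tool axes) to vertical tool with jaw (z) at world angle jaw_deg"""
    st=st or get_state(); Rm=R.from_quat(st["tool_rot"]).as_matrix(); d=Rm.T@(np.array(target)-st["eef_pos"])
    z=np.array([np.cos(np.radians(jaw_deg)),np.sin(np.radians(jaw_deg)),0]); y=np.array([0,0,-1.]); x=np.cross(y,z)
    rv=R.from_matrix(Rm.T@np.c_[x,y,z]).as_rotvec()
    print("t",st["time_s"],"pos",st["eef_pos"].round(1),"F",st["ft_force"].round(2),"gap",round(st["finger_gap"],1),"q",st["q"].round(2))
    print("shift tool mm",d.round(1),"rotvec",rv.round(4),"deg",np.degrees(rv).round(1), "jaw now",np.degrees(np.arctan2(Rm[1,2],Rm[0,2])).round(2),"toolx",Rm[:,0].round(3),"tooly",Rm[:,1].round(3))
    return Rm,d,rv
E
python3 - <<'E'
from h import *
plan([470.7,-190.5,238],16.2)
plan([470.7,-190.5,238],196.2)
E
```

```text
t 0.15 pos [185.3 491.1 238.3] F [-0.94 -0.66 -0.1 ] gap 88.0 q [ 0.99  0.31  1.5  -0.    1.33 -0.22]
shift tool mm [ 507.7    0.7 -536.9] rotvec [9.000e-04 9.272e-01 2.000e-04] deg [ 0.1 53.1  0. ] jaw now 69.32 toolx [ 0.936 -0.353 -0.   ] tooly [-0.    -0.001 -1.   ]
t 0.15 pos [185.3 491.1 238.3] F [-0.94 -0.66 -0.1 ] gap 88.0 q [ 0.99  0.31  1.5  -0.    1.33 -0.22]
shift tool mm [ 507.7    0.7 -536.9] rotvec [ 3.0000e-04 -2.2144e+00 -1.1000e-03] deg [ 0.000e+00 -1.269e+02 -1.000e-01] jaw now 69.32 toolx [ 0.936 -0.353 -0.   ] tooly [-0.    -0.001 -1.   ]
```

```bash
python3 -m jog '[[[0.0317,0,-0.0336,0,0,0,0],[0.0317,0,-0.0336,0,0,0,0],[0.0317,0,-0.0336,0,0,0,0],[0.0317,0,-0.0336,0,0,0,0],[0.0317,0,-0.0336,0,0,0,0],[0.0317,0,-0.0336,0,0,0,0],[0.0317,0,-0.0336,0,0,0,0],[0.0317,0,-0.0336,0,0,0,0],[0.0317,0,-0.0336,0,0,0,0],[0.0317,0,-0.0336,0,0,0,0],[0.0317,0,-0.0336,0,0,0,0],[0.0317,0,-0.0336,0,0,0,0],[0.0317,0,-0.0336,0,0,0,0],[0.0317,0,-0.0336,0,0,0,0],[0.0317,0,-0.0336,0,0,0,0],[0.0317,0,-0.0336,0,0,0,0],[0,0,0,0,0.155,0,0],[0,0,0,0,0.155,0,0],[0,0,0,0,0.155,0,0]]]'
python3 -m jog '[[[0,0,0,0,0.155,0,0],[0,0,0,0,0.155,0,0],[0,0,0,0,0.155,0,0],[0,0,0,0,0,0,0],[0,0,0,0,0,0,0]]]'
python3 - <<'E'
from h import *
st=get_state()
im=capture("wrist"); cv2.imwrite("pics/wrist1.png",im)
hsv=cv2.cvtColor(im,cv2.COLOR_BGR2HSV)
m=cv2.inRange(hsv,(20,90,60),(38,255,255))
n,l,s,c=cv2.connectedComponentsWithStats(m)
for i in range(1,n):
    if s[i][4]>60: print(s[i],c[i])
k=max((i for i in range(1,n) ),key=lambda i:s[i][4])
ys,xs=np.nonzero(l==k)
pts=np.array([onz("wrist",(x,y),11,st) for x,y in zip(xs,ys)])[:,:2]
w,v=np.linalg.eigh(np.cov(pts.T));a=(pts-pts.mean(0))@v[:,1];b=(pts-pts.mean(0))@v[:,0]
print("peg",pts.mean(0),"mid",pts.mean(0)+v[:,1]*(a.min()+a.max())/2,np.degrees(np.arctan2(v[1,1],v[0,1])),np.ptp(a),np.ptp(b))
plan([470.7,-190.5,100],16.2,st)
E
```

```text
time_s: 2.52
eef_pos: [470.0, -190.9, 238.4]
tool_rot: [-0.647, 0.286, -0.285, 0.647]
ft_force: [-0.6, -0.6, 1.2]
finger_gap: 44.3
time_s: 3.15
eef_pos: [470.1, -190.8, 238.7]
tool_rot: [0.566, -0.425, 0.424, -0.566]
ft_force: [-0.1, -0.4, 0.5]
finger_gap: 43.9
[276 149   7  64 308] [278.57142857 180.62662338]
[284 149   7  64 307] [287.03908795 180.4495114 ]
[387 315   9  49 194] [391.55670103 341.11340206]
[169 317   9  47 177] [172.42937853 341.51412429]
peg [ 464.79381613 -190.29454564] mid [ 465.02998455 -191.03912983] 107.59806999869974 84.2341747311458 6.866967899070853
t 3.15 pos [ 470.1 -190.8  238.7] F [-0.09 -0.44  0.46] gap 43.9 q [-0.62  0.27  1.55 -0.    1.32 -0.9 ]
shift tool mm [-1.000e-01  1.387e+02  7.000e-01] rotvec [ 0.0001  0.0002 -0.0001] deg [ 0.  0. -0.] jaw now 16.21 toolx [ 0.279 -0.96  -0.   ] tooly [-0.  0. -1.]
```

View pics/wrist1.png

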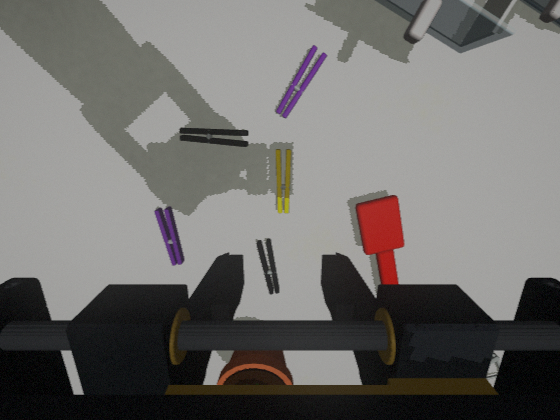

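The wrist view shows the yellow peg's two legs centred at about (283,181), upright between the fingers as intended. The black peg at (268,265) is clear of both fingers.

```bash
python3 - <<'E'
from h import *
st=get_state()
print(onz("wrist",(283,181),11,st).round(1), proj("wrist",[470,-190.5,10],st).round(1))
plan([470,-190.5,4],16.8,st)
E
python3 -m jog '[[[0,0.04,0,0,0,0,0],[0,0.04,0,0,0,0,0],[0,0.04,0,0,0,0,0],[0,0.04,0,0,0,0,0],[0,0.03,0,0,0,0,0],[0,0.02,0,0,0,0,0],[0,0.015,0,0,0,0,0],[0,0.0095,0,0,0,0,0],[0,0,0,0,0,0,0],[0,0,0,0,0,0,0]]]' 15
```

```text
[ 470.3 -188.7   11. ] [282.4 182. ]
t 3.2 pos [ 470.1 -190.9  238.6] F [ 0.04 -0.2   0.55] gap 43.8 q [-0.62  0.27  1.55 -0.    1.32 -0.9 ]
shift tool mm [-3.000e-01  2.346e+02  1.000e-01] rotvec [ 0.0002 -0.0108 -0.0001] deg [ 0.  -0.6 -0. ] jaw now 16.18 toolx [ 0.279 -0.96  -0.   ] tooly [-0.  0. -1.]
time_s: 4.45
eef_pos: [470.5, -191.1, 4.8]
tool_rot: [-0.565, 0.425, -0.426, 0.565]
ft_force: [-0.2, -0.1, 1.2]
finger_gap: 44.1
```

```bash
python3 -m jog '[[[0,0,0,0,0,0,1],[0,0,0,0,0,0,1],[0,0,0,0,0,0,1],[0,0,0,0,0,0,1],[0,0,0,0,0,0,1],[0,0,0,0,0,0,1]]]' 15
python3 -m jog '[[[0,-0.02,0,0,0,0,1],[0,-0.04,0,0,0,0,1],[0,-0.05,0,0,0,0,1],[0,-0.05,0,0,0,0,1],[0,-0.05,0,0,0,0,1],[0,-0.01,0,0,0,0,1],[0,0,0,0,0,0,1]]]'
python3 - <<'E'
from h import *
st=get_state()
im=capture("wrist"); cv2.imwrite("pics/wrist2.png",im)
U=np.array([634,189.6]);xd=np.array([np.cos(np.radians(79.8)),np.sin(np.radians(79.8))]);yd=np.array([-xd[1],xd[0]])
# tab/spot
tab=np.array([528.9,-15.6]);spot=tab+64*xd
print("spot",spot,"unit frame",(tab-U)@xd,(tab-U)@yd)
plan([*(spot+4*xd),225],-10.2,st)
E
```

```text
time_s: 5.2
eef_pos: [470.2, -190.9, 4.4]
tool_rot: [-0.565, 0.425, -0.425, 0.565]
ft_force: [0.3, 1.1, 3.7]
finger_gap: 17.5
time_s: 6.08
eef_pos: [469.9, -190.7, 223.6]
tool_rot: [0.565, -0.426, 0.425, -0.565]
ft_force: [-0.2, -0.7, -0.9]
finger_gap: 17.5
spot [540.23342338  47.38851891] unit frame -220.56854496287664 67.10116968398884
t 6.075 pos [ 469.9 -190.7  223.6] F [-0.19 -0.74 -0.88] gap 17.5 q [-0.62  0.29  1.57 -0.    1.28 -0.9 ]
shift tool mm [-213.    -1.4  135.1] rotvec [ 5.00e-04  4.58e-01 -3.00e-04] deg [ 0.  26.2 -0. ] jaw now 16.04 toolx [ 0.276 -0.961 -0.   ] tooly [-0.001  0.    -1.   ]
```

View pics/wrist2.png

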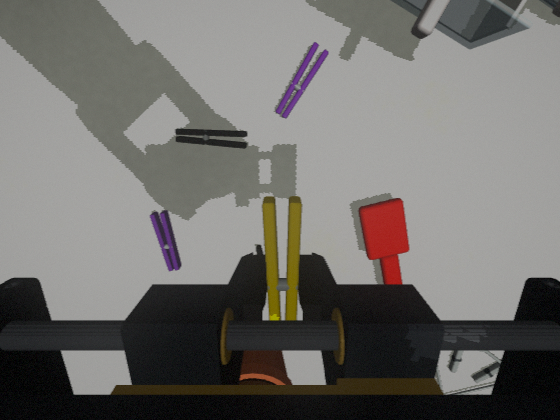

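The peg is held, with its legs at columns 270 and 294 and the gap at 17.5 mm. Next I carry it over the drawer.

```bash
python3 -m jog '[[[-0.0304,0,0.0193,0,0,0,1],[-0.0304,0,0.0193,0,0,0,1],[-0.0304,0,0.0193,0,0,0,1],[-0.0304,0,0.0193,0,0,0,1],[-0.0304,0,0.0193,0,0,0,1],[-0.0304,0,0.0193,0,0,0,1],[-0.0304,0,0.0193,0,0,0,1],[0,0,0,0,0.1527,0,1],[0,0,0,0,0.1527,0,1],[0,0,0,0,0.1527,0,1],[0,0,0,0,0,0,1],[0,0,0,0,0,0,1]]]'
python3 - <<'E'
from h import *
st=get_state()
im=capture("wrist"); cv2.imwrite("pics/wrist3.png",im)
cv2.imwrite("pics/top3.png",capture("top"))
plan([544.5-3,51.3,92],-10.2,st)
E
```

```text
time_s: 7.62
eef_pos: [540.9, 51.0, 223.2]
tool_rot: [-0.455, 0.542, -0.541, 0.454]
ft_force: [-0.0, -0.8, 0.3]
finger_gap: 17.2
t 7.625 pos [540.9  51.  223.2] F [-0.02 -0.8   0.26] gap 17.2 q [-0.12  0.37  1.47 -0.    1.31  0.05]
shift tool mm [ -0.4 131.2   0.8] rotvec [0.0017 0.0027 0.0001] deg [0.1 0.2 0. ] jaw now -10.05 toolx [-0.174 -0.985  0.   ] tooly [-0.002  0.    -1.   ]
```

View pics/wrist3.png

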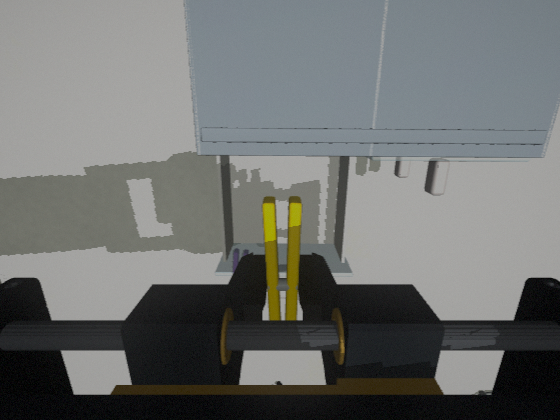

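View pics/top3.png

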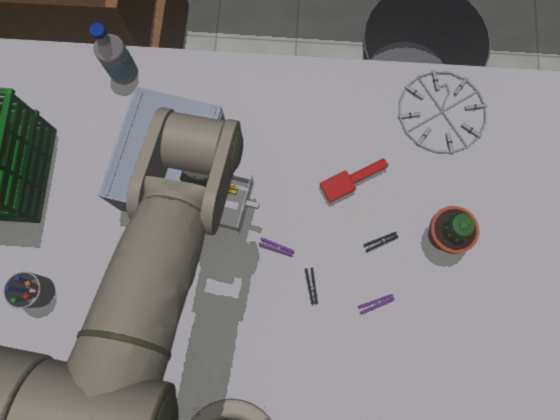

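The wrist view shows the drawer walls at columns ~227 and ~343, so it is centred on the peg. The front's top edge runs from row 246 (far side) to about 270. I check the fore-aft clearance.

Run:
```python
from h import *
st=get_state(); Rm=R.from_quat(st["tool_rot"]).as_matrix()
for uv,z in [((284,246),144),((284,246),82),((284,270),144),((217,271),144),((351,271),144),((226,200),125),((344,200),125),((375,155),152),((200,155),152),((438,160),135),((438,193),135),((275,200),223+10),((290,322),233)]:
    P=onz("wrist",uv,z,st); print(uv,z,P.round(1),"tool",(Rm.T@(P-st["eef_pos"])).round(1))
```

```text
(284, 246) 144 [538.1  28.6 144. ] tool [22.5 79.7  1.1]
(284, 246) 82 [533.3  -0.   82. ] tool [ 51.6 141.7   1.5]
(284, 270) 144 [534.    5.8 144. ] tool [45.7 79.7  1.1]
(217, 271) 144 [475.7  15.2 144. ] tool [ 46.7  79.8 -58. ]
(351, 271) 144 [592.   -5.5 144. ] tool [46.7 79.7 60.2]
(226, 200) 125 [494.1  72.5 125. ] tool [-12.9  98.8 -49.8]
(344, 200) 125 [596.2  54.3 125. ] tool [-12.9  98.7  53.9]
(375, 155) 152 [618.3  93.6 152. ] tool [-55.5  71.7  68.6]
(200, 155) 152 [490.1 116.5 152. ] tool [-55.6  71.8 -61.6]
(438, 160) 135 [672.8  77.6 135. ] tool [-49.3  88.6 125.1]
(438, 193) 135 [672.5  49.7 135. ] tool [-21.8  88.6 129.8]
(275, 200) 233 [544.9  95.  233. ] tool [-44.   -9.3  -3.9]
(290, 322) 233 [540.   22.2 233. ] tool [28.5 -9.3  4.1]
```

```bash
python3 -m jog '[[[-0.004,0.02,0.001,0,0,0,1],[0,0.03,0,0,0,0,1],[0,0.03,0,0,0,0,1],[0,0.02,0,0,0,0,1],[0,0.015,0,0,0,0,1],[0,0.01,0,0,0,0,1],[0,0.007,0,0,0,0,1],[0,0,0,0,0,0,1]]]'
python3 - <<'E'
from h import *
cv2.imwrite("pics/wrist4.png",capture("wrist"))
cv2.imwrite("pics/scene4.png",capture("scene"))
E
```

```text
time_s: 8.72
eef_pos: [542.8, 54.8, 92.1]
tool_rot: [-0.454, 0.543, -0.542, 0.454]
ft_force: [-0.6, -0.7, 0.5]
finger_gap: 17.8
```

View pics/wrist4.png

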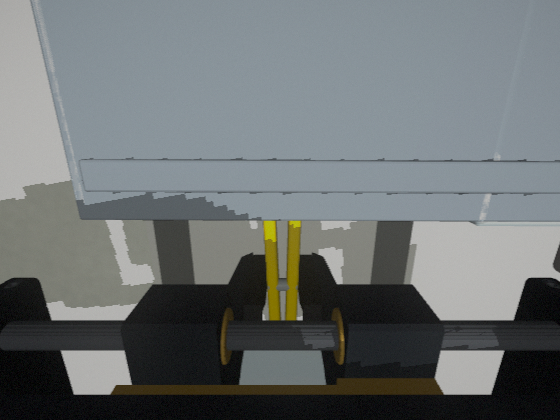

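The peg sits centred between the walls (cols ~172 and ~392), just above the floor, with no contact force. I release it and retreat upward.

```bash
python3 -m jog '[[[0,0.003,0,0,0,0,1],[0,0,0,0,0,0,0.35],[0,0,0,0,0,0,0.35],[0,0,0,0,0,0,0.3],[0,0,0,0,0,0,0.3],[0,-0.02,0,0,0,0,0.3],[0,-0.04,0,0,0,0,0.3],[0,-0.04,0,0,0,0,0.3],[0,-0.035,0,0,0,0,0.3],[0,0,0,0,0,0,0.3],[0,0,0,0,0,0,0.3]]]'
python3 - <<'E'
from h import *
st=get_state(); Rm=R.from_quat(st["tool_rot"]).as_matrix()
im=capture("wrist"); cv2.imwrite("pics/wrist5.png",im)
plan([530.5,-18.5,200],-10.2,st)
E
```

```text
time_s: 10.2
eef_pos: [542.5, 54.8, 223.2]
tool_rot: [-0.454, 0.543, -0.542, 0.453]
ft_force: [0.3, -0.3, -1.2]
finger_gap: 30.7
t 10.2 pos [542.5  54.8 223.2] F [ 0.27 -0.35 -1.19] gap 30.7 q [-0.11  0.37  1.46 -0.    1.31  0.06]
shift tool mm [74.2 23.3  1.3] rotvec [ 0.0015 -0.0001  0.0001] deg [ 0.1 -0.   0. ] jaw now -10.21 toolx [-0.177 -0.984  0.   ] tooly [-0.001  0.    -1.   ]
```

View pics/wrist5.png

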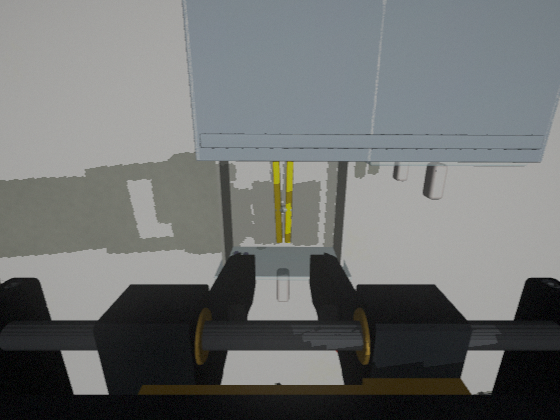

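The peg lies in the drawer at (283,160–243). The tab is visible at columns 277–289, with its tip at row ~300. I measure it.

Run:
```python
from h import *
st=get_state(); Rm=R.from_quat(st["tool_rot"]).as_matrix()
im=cv2.imread("pics/wrist5.png"); crop(im,240,230,330,320,7,"pics/w5c.png")
for uv,z in [((277.5,297),135),((289,297),135),((283,301),135),((283,301),119)]:
    P=onz("wrist",uv,z,st); print(uv,z,P.round(1),"tool",(Rm.T@(P-st["eef_pos"])).round(1))
```

```text
(277.5, 297) 135 [523.3 -22.3 135. ] tool [79.2 88.  -4.9]
(289, 297) 135 [534.  -24.2 135. ] tool [79.2 87.9  5.9]
(283, 301) 135 [527.6 -27.5 135. ] tool [83.7 88.   0.3]
(283, 301) 119 [525.6 -38.8 119. ] tool [ 95.1 104.    0.3]
```

View pics/w5c.png

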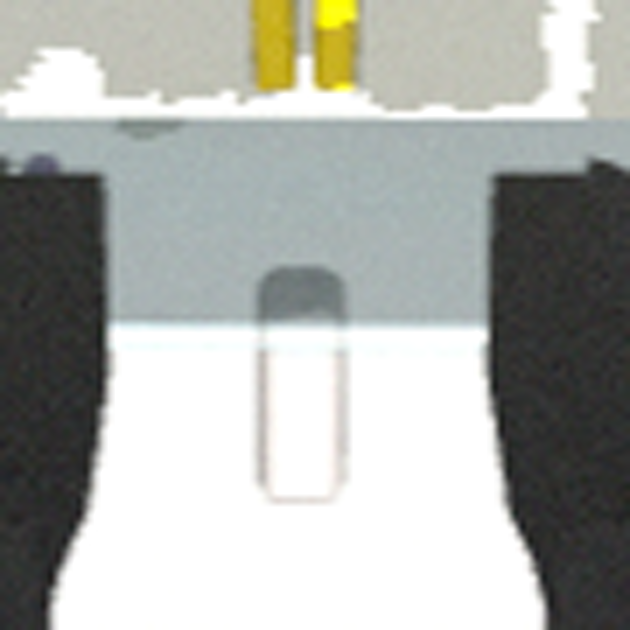

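```bash
python3 -m jog '[[[0.037,0,0.0002,0,0,0,0.3],[0.036,0,0.0001,0,0,0,0.3],[0,0.02,0,0,0,0,0.3],[0,0.03,0,0,0,0,0.3],[0,0.03,0,0,0,0,0.3],[0,0.02,0,0,0,0,0.3],[0,0.014,0,0,0,0,0.3],[0,0,0,0,0,0,0.3],[0,0,0,0,0,0,0.3]]]' 10
python3 - <<'E'
from h import *
cv2.imwrite("pics/wrist6.png",capture("wrist")); im=capture("scene"); cv2.imwrite("pics/scene6.png",im)
im=capture("top"); crop(im,160,140,300,260,5,"pics/top6.png")
E
```

```text
time_s: 11.38
eef_pos: [530.5, -17.2, 110.8]
tool_rot: [0.453, -0.542, 0.543, -0.454]
ft_force: [-0.8, -1.0, 0.3]
finger_gap: 31.0
```

View pics/wrist6.png

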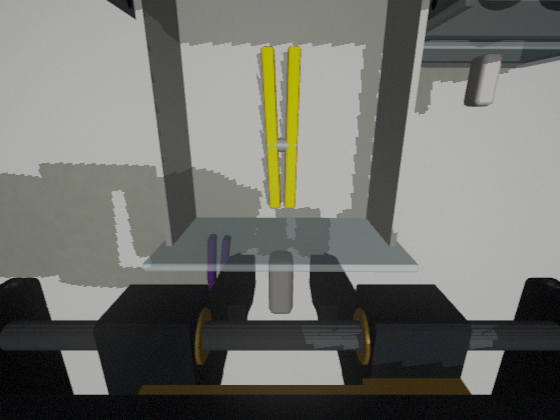

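View pics/top6.png

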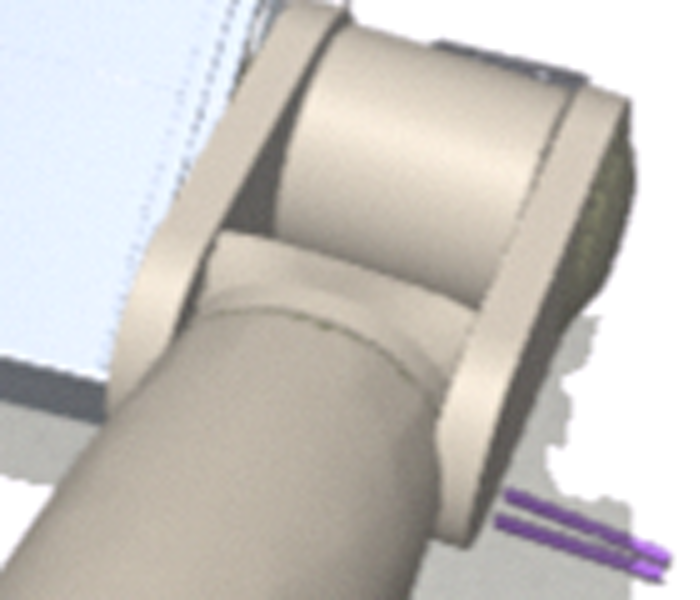

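The fingers straddle the tab (col 281, tip at row 313). I check the fore-aft overlap.

```bash
python3 - <<'E'
from h import *
st=get_state(); Rm=R.from_quat(st["tool_rot"]).as_matrix()
for uv,z in [((281,313),135),((281,313),119),((281,268),144),((269,280),135),((293,280),135)]:
    P=onz("wrist",uv,z,st); print(uv,z,"tool",(Rm.T@(P-st["eef_pos"])).round(1))
E
python3 -m jog '[[[0,0,0,0,0,0,0.5],[0,0,0,0,0,0,0.6],[0,0,0,0,0,0,0.65],[0,0,0,0,0,0,0.7],[0,0,0,0,0,0,0.75],[0,0,0,0,0,0,0.85],[0,0,0,0,0,0,1],[0,0,0,0,0,0,1],[0,0,0,0,0,0,1]]]' 10
python3 - <<'E'
from h import *
for i in range(1): plan([530,-17,110],-10.2)
E
```

```text
(281, 313) 135 tool [ 10.9 -24.1  -1. ]
(281, 313) 119 tool [23.2 -8.1 -1.1]
(281, 268) 144 tool [-19.7 -33.1  -0.9]
(269, 280) 135 tool [ -8.1 -24.1  -6.7]
(293, 280) 135 tool [ -8.1 -24.1   4.9]
time_s: 12.65
eef_pos: [529.8, -17.0, 110.2]
tool_rot: [-0.454, 0.543, -0.542, 0.453]
ft_force: [-4.9, 0.8, 3.4]
finger_gap: 12.0
t 12.65 pos [529.8 -17.  110.2] F [-4.94  0.84  3.44] gap 12.0 q [-0.25  0.46  1.64 -0.    1.04 -0.08]
shift tool mm [-0.1  0.2  0.2] rotvec [ 0.0013 -0.      0.    ] deg [ 0.1 -0.   0. ] jaw now -10.2 toolx [-0.177 -0.984  0.   ] tooly [-0.001  0.    -1.   ]
```

Tab gripped (gap 12.0). The lateral load suggests an offset of about 0.8 mm, so I centre on that and then push most of the way.

```bash
python3 -m jog '[[[0,0,-0.0006,0,0,0,1],[0,0,0,0,0,0,1],[0,0,0,0,0,0,1]]]'
python3 -m jog '[[[-0.002,0,0,0,0,0,1],[-0.004,0,0,0,0,0,1],[-0.005,0,0,0,0,0,1],[-0.005,0,0,0,0,0,1],[-0.005,0,0,0,0,0,1],[-0.005,0,0,0,0,0,1],[-0.004,0,0,0,0,0,1],[0,0,0,0,0,0,1]]]'
```

```text
time_s: 13.02
eef_pos: [529.7, -17.0, 110.2]
tool_rot: [0.453, -0.542, 0.543, -0.454]
ft_force: [-1.4, -0.1, 1.2]
finger_gap: 11.8
time_s: 14.02
eef_pos: [535.2, 12.9, 110.2]
tool_rot: [0.453, -0.542, 0.543, -0.454]
ft_force: [3.2, -0.9, -2.1]
finger_gap: 11.8
```

```bash
python3 -m jog '[[[-0.002,0,0.0002,0,0,0,1],[-0.004,0,0.0002,0,0,0,1],[-0.005,0,0.0001,0,0,0,1],[-0.005,0,0.0001,0,0,0,1],[-0.005,0,0.0001,0,0,0,1],[-0.005,0,0.0001,0,0,0,1],[-0.004,0,0,0,0,0,1],[0,0,0,0,0,0,1]]]'
python3 - <<'E'
from h import *
st=get_state();print(st["ft_force"])
cv2.imwrite("pics/wrist7.png",capture("wrist"));print(get_state()["ft_force"])
E
```

```text
time_s: 15.02
eef_pos: [540.7, 42.4, 110.2]
tool_rot: [-0.454, 0.543, -0.542, 0.454]
ft_force: [-5.0, 1.7, 1.4]
finger_gap: 11.5
[-5.04858553  1.70655619  1.3929957 ]
[-5.34043809  1.33916166  2.06216232]
```

View pics/wrist7.png

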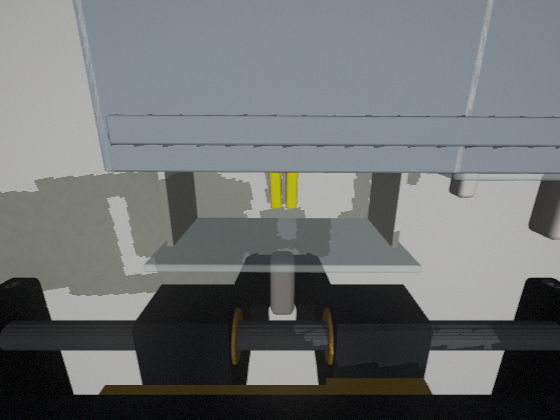

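The grip hasn't slipped: the front edge is still at row 268 and the tab at col 283. I take out the lateral load and go on to about 27 mm.

```bash
python3 -m jog '[[[-0.002,0,-0.0005,0,0,0,1],[-0.004,0,0,0,0,0,1],[-0.004,0,0,0,0,0,1],[-0.003,0,0,0,0,0,1],[-0.002,0,0,0,0,0,1],[0,0,0,0,0,0,1]]]'
python3 -m jog '[[[-0.002,0,0,0,0,0,1],[0,0,0,0,0,0,1]]]'
python3 -m jog '[[[-0.002,0,0,0,0,0,1],[0,0,0,0,0,0,1]]]'
```

```text
time_s: 15.82
eef_pos: [543.4, 57.0, 110.2]
tool_rot: [0.453, -0.542, 0.542, -0.454]
ft_force: [-0.2, 0.7, -0.9]
finger_gap: 11.7
time_s: 16.08
eef_pos: [543.7, 58.8, 110.2]
tool_rot: [0.453, -0.542, 0.543, -0.454]
ft_force: [0.2, 0.9, -2.5]
finger_gap: 11.9
time_s: 16.32
eef_pos: [544.0, 60.8, 110.2]
tool_rot: [0.453, -0.542, 0.543, -0.454]
ft_force: [0.8, 0.4, -1.7]
finger_gap: 11.8
```

Run:
```python
from h import *
st=get_state();f=lambda p:((p-np.array([634,189.6]))@[.177,.984]);print(f(st["eef_pos"][:2]), "open est",101.7-(f(st["eef_pos"][:2])-f(np.array([529.8,-17]))), st["ft_force"])
```

```text
-142.67857636113865 open est 22.640776361138663 [ 0.78323352  0.39318512 -1.7291836 ]
```

```bash
for i in 1 ; do python3 -m jog '[[[-0.002,0,0,0,0,0,1],[0,0,0,0,0,0,1]]]' | grep -E 'pos|force'; python3 -m jog '[[[-0.002,0,0,0,0,0,1],[0,0,0,0,0,0,1]]]' | grep -E 'pos|force'; python3 -m jog '[[[-0.002,0,0,0,0,0,1],[0,0,0,0,0,0,1]]]'| grep -E 'pos|force|gap'; done
```

```text
eef_pos: [544.4, 62.8, 110.2]
ft_force: [2.7, 0.6, -2.4]
eef_pos: [544.8, 64.8, 110.2]
ft_force: [2.1, 0.3, -2.5]
eef_pos: [545.1, 66.7, 110.2]
ft_force: [4.0, 0.6, -3.3]
finger_gap: 11.6
```

```bash
python3 -m jog '[[[-0.001,0.0002,0.0003,0,0,0,1],[0,0,0,0,0,0,1]]]' | grep -E 'pos|force'; python3 -m jog '[[[-0.001,0,0,0,0,0,1],[0,0,0,0,0,0,1]]]' | grep -E 'pos|force'; python3 -m jog '[[[-0.001,0,0,0,0,0,1],[0,0,0,0,0,0,1]]]'| grep -E 'pos|force|gap'
```

```text
eef_pos: [545.3, 67.6, 110.2]
ft_force: [0.8, -0.6, 0.2]
eef_pos: [545.5, 68.6, 110.2]
ft_force: [-1.1, -0.2, 3.0]
eef_pos: [545.7, 69.6, 110.2]
ft_force: [-2.4, 0.4, 3.5]
finger_gap: 12.0
```

```bash
python3 -m jog '[[[-0.001,0,0,0,0,0,1],[0,0,0,0,0,0,1]]]' | grep -E 'pos|force'; python3 -m jog '[[[-0.001,0,0,0,0,0,1],[0,0,0,0,0,0,1]]]'| grep -E 'pos|force|gap'
```

```text
eef_pos: [545.9, 70.6, 110.1]
ft_force: [-3.0, 0.6, 5.3]
eef_pos: [546.0, 71.4, 110.2]
ft_force: [-3.4, -0.5, 5.6]
finger_gap: 11.7
```

```bash
python3 -m jog '[[[-0.001,-0.0002,-0.0002,0,0,0,1],[0,0,0,0,0,0,1]]]' | grep -E 'pos|force'; python3 -m jog '[[[-0.001,0,0,0,0,0,1],[0,0,0,0,0,0,1]]]'| grep -E 'pos|force|gap'
```

```text
eef_pos: [546.2, 72.3, 110.2]
ft_force: [-1.5, -3.0, 2.7]
eef_pos: [546.4, 73.4, 110.2]
ft_force: [-0.5, -2.7, 2.7]
finger_gap: 11.4
```

```bash
python3 -m jog '[[[-0.001,0,0,0,0,0,1],[0,0,0,0,0,0,1]]]' | grep -E 'pos|force'; python3 -m jog '[[[-0.001,0,0,0,0,0,1],[0,0,0,0,0,0,1]]]'| grep -E 'pos|force|gap'
```

```text
eef_pos: [546.6, 74.5, 110.2]
ft_force: [0.3, -3.5, 1.2]
eef_pos: [546.7, 75.2, 110.2]
ft_force: [-1.2, -5.2, 1.6]
finger_gap: 12.0
```

```bash
python3 -m jog '[[[-0.001,0,0,0,0,0,1],[0,0,0,0,0,0,1]]]' | grep -E 'pos|force'; python3 -m jog '[[[-0.001,0,0,0,0,0,1],[0,0,0,0,0,0,1]]]'| grep -E 'pos|force|gap'
```

```text
eef_pos: [546.7, 75.3, 110.2]
ft_force: [-2.6, -9.7, 1.8]
eef_pos: [546.8, 75.7, 110.2]
ft_force: [-3.1, -13.7, 2.3]
finger_gap: 11.8
```

Hard stop at y≈75.4 after only about 4 mm of plunger travel, with my opening estimate at about 8 mm. That looks like the jaw-shut case. I let it back out and feel.

```bash
python3 -m jog '[[[0.001,0,0,0,0,0,1],[0.001,0,0,0,0,0,1],[0,0,0,0,0,0,1]]]' | grep -E 'pos|force'; python3 -m jog '[[[0.0015,0,0,0,0,0,1],[0.0015,0,0,0,0,0,1],[0,0,0,0,0,0,1]]]'| grep -E 'pos|force|gap'
```

```text
eef_pos: [546.7, 75.4, 110.2]
ft_force: [-0.5, -4.1, 0.6]
eef_pos: [546.2, 72.4, 110.2]
ft_force: [1.9, -1.7, -0.6]
finger_gap: 11.7
```

```bash
python3 -m jog '[[[0.002,0,0,0,0,0,1],[0.002,0,0,0,0,0,1],[0,0,0,0,0,0,1]]]' | grep -E 'pos|force'
```

```text
eef_pos: [545.4, 68.2, 110.2]
ft_force: [2.7, -1.9, -1.0]
```

```bash
python3 -m jog '[[[0.002,0,0,0,0,0,1],[0.001,0,0,0,0,0,1],[0,0,0,0,0,0,1]]]' | grep -E 'pos|force'; python3 -m jog '[[[-0.002,0,0,0,0,0,1],[-0.003,0,0,0,0,0,1],[-0.003,0,0,0,0,0,1],[0,0,0,0,0,0,1]]]'| grep -E 'pos|force|gap'
```

```text
eef_pos: [544.9, 65.5, 110.2]
ft_force: [3.0, 0.3, -1.9]
eef_pos: [546.4, 73.7, 110.2]
ft_force: [5.2, -1.5, -2.6]
finger_gap: 11.7
```

```bash
python3 -m jog '[[[-0.002,0,0,0,0,0,1],[0,0,0,0,0,0,1]]]' | grep -E 'pos|force'; python3 -m jog '[[[-0.001,0,0,0,0,0,1],[0,0,0,0,0,0,1]]]'| grep -E 'pos|force|gap'
```

```text
eef_pos: [546.7, 75.5, 110.2]
ft_force: [4.4, -1.4, -3.5]
eef_pos: [546.9, 76.4, 110.2]
ft_force: [4.8, -2.6, -3.6]
finger_gap: 11.7
```

Past the previous stop with low force, so the jaw opened. I continue in with a small lateral correction.

```bash
python3 -m jog '[[[-0.001,0.0002,0.0003,0,0,0,1],[0,0,0,0,0,0,1]]]' | grep -E 'pos|force'; python3 -m jog '[[[-0.001,0,0,0,0,0,1],[0,0,0,0,0,0,1]]]'| grep -E 'pos|force|gap'
```

```text
eef_pos: [547.1, 77.5, 110.2]
ft_force: [0.2, -2.8, 0.5]
eef_pos: [547.3, 78.5, 110.2]
ft_force: [-1.6, -2.9, 2.1]
finger_gap: 12.1
```

```bash
python3 -m jog '[[[-0.001,0,0,0,0,0,1],[0,0,0,0,0,0,1]]]' | grep -E 'pos|force'; python3 -m jog '[[[-0.001,0,0,0,0,0,1],[0,0,0,0,0,0,1]]]'| grep -E 'pos|force|gap'
```

```text
eef_pos: [547.5, 79.5, 110.1]
ft_force: [-2.0, -1.9, 4.5]
eef_pos: [547.7, 80.4, 110.1]
ft_force: [-3.3, -2.1, 5.4]
finger_gap: 11.6
```

```bash
python3 -m jog '[[[-0.001,0,0,0,0,0,1],[0,0,0,0,0,0,1]]]' | grep -E 'pos|force'
```

```text
eef_pos: [547.9, 81.4, 110.1]
ft_force: [-3.3, -2.0, 5.1]
```

```bash
python3 -m jog '[[[-0.001,-0.0002,-0.0002,0,0,0,1],[0,0,0,0,0,0,1]]]' | grep -E 'pos|force'
```

```text
eef_pos: [548.0, 82.4, 110.1]
ft_force: [-0.1, -1.2, 2.6]
```

```bash
python3 -m jog '[[[-0.001,0,0,0,0,0,1],[0,0,0,0,0,0,1]]]' | grep -E 'pos|force'
```

```text
eef_pos: [548.1, 82.8, 110.2]
ft_force: [-2.8, -5.8, 2.8]
```

```bash
python3 -m jog '[[[-0.001,0,0,0,0,0,1],[0,0,0,0,0,0,1]]]' | grep -E 'pos|force'
```

```text
eef_pos: [548.2, 82.9, 110.1]
ft_force: [-4.1, -11.1, 4.7]
```

Hard stop at y≈82.9, 7.5 mm deeper than the first, as expected. I let it back out and then tug gently.

```bash
python3 -m jog '[[[0.001,0,0,0,0,0,1],[0.001,0,0,0,0,0,1],[0.001,0,0,0,0,0,1],[0.001,0,0,0,0,0,1],[0,0,0,0,0,0,1]]]' | grep -E 'pos|force'; python3 -m jog '[[[0.001,0,0,0,0,0,1],[0,0,0,0,0,0,1]]]' | grep -E 'pos|force'
```

```text
eef_pos: [547.7, 80.3, 110.2]
ft_force: [-0.5, -0.3, 0.4]
eef_pos: [547.5, 79.3, 110.2]
ft_force: [1.0, -0.5, 0.5]
```

```bash
python3 -m jog '[[[0.001,0,0,0,0,0,1],[0,0,0,0,0,0,1]]]' | grep -E 'pos|force'; python3 -m jog '[[[0.001,0,0,0,0,0,1],[0,0,0,0,0,0,1]]]' | grep -E 'pos|force'
```

```text
eef_pos: [547.3, 78.4, 110.2]
ft_force: [1.9, -0.5, -0.5]
eef_pos: [547.1, 77.3, 110.2]
ft_force: [0.6, -0.1, -0.3]
```

```bash
python3 -m jog '[[[0.0007,0,0,0,0,0,1],[0,0,0,0,0,0,1]]]' | grep -E 'pos|force'; python3 -m jog '[[[0.0005,0,0,0,0,0,1],[0,0,0,0,0,0,1]]]' | grep -E 'pos|force'
```

```text
eef_pos: [547.0, 76.6, 110.2]
ft_force: [1.6, -0.5, -0.5]
eef_pos: [546.9, 76.4, 110.2]
ft_force: [2.8, 4.3, -1.0]
```

```bash
python3 -m jog '[[[0.0005,0,0,0,0,0,1],[0,0,0,0,0,0,1]]]' | grep -E 'pos|force'
```

```text
eef_pos: [546.9, 76.3, 110.2]
ft_force: [2.9, 5.6, -1.4]
```

Held: the pull rises to about 5.6 N without further travel, 6.6 mm out from the stop. I hold briefly to confirm, then relax into the play and let go.

```bash
python3 -m jog '[[[0,0,0,0,0,0,1],[0,0,0,0,0,0,1],[0,0,0,0,0,0,1]]]' | grep -E 'time|pos|force'; python3 -m jog '[[[-0.001,0,0.0002,0,0,0,1],[-0.0005,0,0,0,0,0,1],[0,0,0,0,0,0,1]]]' | grep -E 'pos|force'
python3 -m jog '[[[0,0,0,0,0,0,0.7],[0,0,0,0,0,0,0.6],[0,0,0,0,0,0,0.4],[0,0,0,0,0,0,0.3],[0,0,0,0,0,0,0.2],[0,0,0,0,0,0,0.2],[0,0,0,0,0,0,0.2]]]'
python3 - <<'E'
from h import *
cv2.imwrite("pics/wrist8.png",capture("wrist"))
E
```

```text
time_s: 26.82
eef_pos: [546.9, 76.3, 110.2]
ft_force: [3.4, 6.0, -1.1]
eef_pos: [547.0, 76.9, 110.2]
ft_force: [-1.0, -0.2, 1.1]
time_s: 28.08
eef_pos: [547.3, 77.2, 110.2]
tool_rot: [0.454, -0.542, 0.542, -0.454]
ft_force: [-0.1, 0.4, -0.1]
finger_gap: 35.0
```

View pics/wrist8.png

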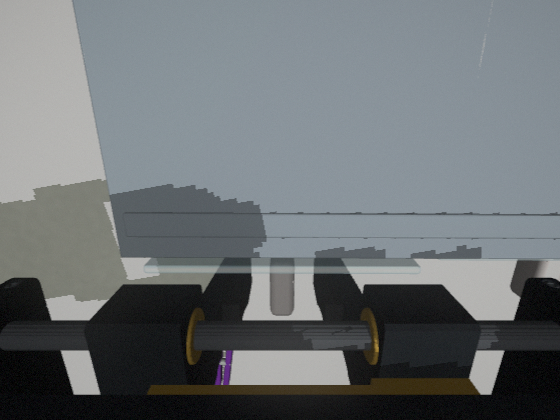

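The tab stands free between the fingers (col 282) and the front edge is still at row ~267, so the drawer stayed put. I retreat straight up and then out sideways to check.

```bash
python3 -m jog '[[[0,-0.02,0,0,0,0,0.2],[0,-0.04,0,0,0,0,0.2],[0,-0.04,0,0,0,0,0.2],[0,-0.04,0,0,0,0,0.2],[0.04,0,0,0,0,0,0.2],[0.05,0,0,0,0,0,0.2],[0.05,0,0,0,0,0,0.2],[0.05,0,0,0,0,0,0.2],[0.05,0,0,0,0,0,0.2],[0,0,0,0,0,0,0.2],[0,0,0,0,0,0,0.2]]]'
python3 - <<'E'
from h import *
st=get_state()
cv2.imwrite("pics/wrist9.png",capture("wrist")); im=capture("top"); cv2.imwrite("pics/top9.png",im)
crop(im,95,80,275,240,4,"pics/top9c.png")
E
```

```text
time_s: 29.5
eef_pos: [504.8, -158.5, 250.2]
tool_rot: [-0.453, 0.543, -0.542, 0.454]
ft_force: [-0.1, 0.8, 0.4]
finger_gap: 35.4
```

View pics/wrist9.png

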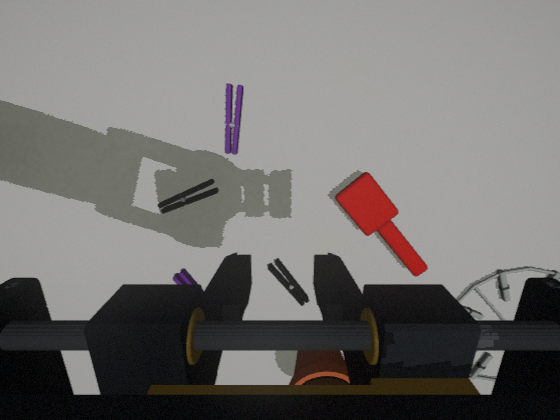

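View pics/top9c.png

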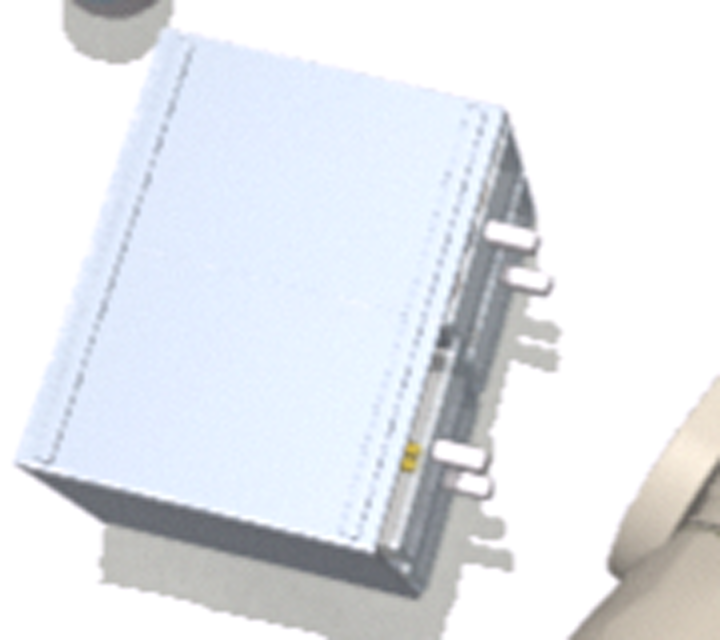

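View pics/top9.png

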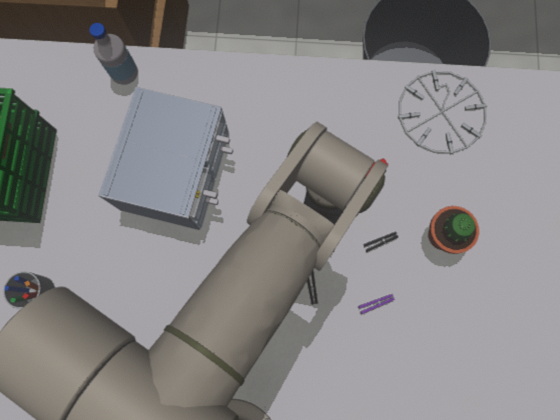

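The top view shows the drawer nearly shut, with the peg's end visible at crop (410,456) just behind the front and the neighbour shut. I check the opening from the tab tips.

Run:
```python
from h import *
f=lambda x,y:(95+(x+.5)/4-.5,80+(y+.5)/4-.5)
xd=np.array([.177,.984]); U=np.array([633.9,189.6])
for n,p in (("L",(487,460)),("R",(539,241))):
    P=onz("top",f(*p),135)[:2]; print(n,P,(P-U)@xd)
a=cv2.imread("pics/top0.png").astype(int);b=cv2.imread("pics/top9.png").astype(int)
d=np.abs(a-b).max(2); print("cactus",d[205:255,430:480].mean(),"brush",d[155:200,318:345].mean(),"noise",d[320:400,450:540].mean())
print(get_state()["time_s"],get_state()["joint_velocities"].round(3))
```

```text
L [544.62852753  63.17134878] -140.20684342700312
R [671.10069242  45.82230731] -134.8927270523511
cactus 9.6876 brush 41.58518518518518 noise 14.940694444444444
29.6 [ 0.003 -0.001 -0.001 -0.001 -0.002 -0.   ]
```

Run:
```python
from h import *
st=get_state();P=onz("wrist",(368,203),15,st);print("brush head wrist9",P.round(0),"top0",onz("top",(338,187),15).round(0))
sign_off()
```

```text
brush head wrist9 [ 615. -209.   15.] top0 [ 610. -211.   15.]
the job is handed in; nothing more can be done
```

The yellow peg is in the top left drawer, the drawer is held by its catch, and I handed the job in at about 29.6 s of the 61 s allowed.

- **Peg:** I set it down in the open drawer and let go. After the drawer was shut, the top view still showed its end just behind the front.
- **First push:** The drawer stopped early at about 14 N, with roughly 8 mm still open, and sprang back, so the catch's jaw had been left shut.
- **Second push:** It went 7.5 mm deeper to a hard stop, where I read about 11 N. Let back, it came out about 6.6 mm and was then held against a tug of about 6 N. That is slightly over the 5 N you gave, and it did not slip.
- **Letting go:** I eased the drawer into its play and opened the fingers. I then moved clear of everything, with the force reading near zero.

**Last checks:** The drawer's tab sits about 5 mm further out than its shut neighbour's, which agrees with it being caught. The neighbouring drawer and the cactus looked unchanged. The arm hid the brush in the last top view, so I compared the wrist camera with the first picture. They differ by 5 mm, which is about the measuring error. No check failed.

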